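# Fit the last push rivet on the cooker-hood fan unit

### The job

The cooker hood's fan unit is on the worktop with one of its four corner rivets missing. Take the spare push rivet from the wooden stand and seat it fully down in the empty rubber corner with its orange pin still up; then push the pin down flush with its collar to spread it. The corner is springy and gives as you press, so push gently, by feel, never slamming it against its stop; let go of the rivet and leave the mug, jar and screwdriver alone.

Things in the scene. Friction and masses are not known exactly. Their poses are not given: they have to be found in the camera images.
- rivet: loose white plastic push rivet, 20 g, upright in the stand. Origin: centre of the flange's underside, z up its axis. Below it a shank 10 mm in diameter, 16 mm long, the last 7 mm tapering to a 4 mm tip. Above it the flange, 22 mm in diameter, 3 mm thick, then a round collar, 16 mm in diameter, 3 to 10 mm above the origin (grip it here, from any side). The orange pin stands out of the collar.
- pin_top (a point): centre of the top of the orange pin (10 mm in diameter): about 17 to 18 mm above the rivet's origin at the start (7 to 8 mm proud of the collar), 10 mm above it when flush
- pin (a joint): how far the pin is pushed in, m: 0 to 0.0015 at the start, 0.008 flush with the collar (its stop). Friction holds it wherever it is left; it starts to slide at about 9 N.
- stand: fixed pale wooden block, 70 x 70 x 30 mm, origin at the centre of its underside; the rivet's shank stands in a 12 mm hole in the middle of its top, flange resting on the top
- mount_seat (a point): the empty corner: centre of the hole mouth on top of the blue-grey rubber corner mount that has a bare dark hole (11.5 mm in diameter, right through, 1 mm chamfer); z up. It lies 73 mm above the worktop, 3 mm above the white cover. When seated, the rivet's origin is at this point.
- mount: that rubber mount, 42 mm square, 28 mm thick, origin under its centre, 28 mm below mount_seat. It moves only straight down: it gives by several mm when the pin is pushed, meets a hard stop at about 15 N, and springs back up when let go. Neither rivet nor fingers may press it with more than 22 N.
- fan_unit: fixed fan unit, 210 x 170 mm, 70 mm high, steel base, white slotted cover; origin under its centre, x along its long side. Four corner mounts are centred 80 mm (x) and 60 mm (y) from its middle; any one is the empty one, the other three carry fixed rivets, already flush, whose collars end 83 mm above the worktop.
- mug: blue mug, 76 mm in diameter, 85 mm high, origin at the centre of its underside; not to be disturbed
- jar: amber glass jar, 48 mm in diameter, 75 mm high, origin at the centre of its underside; not to be disturbed
- screwdriver: screwdriver lying on the worktop, about 200 mm long along its x; not to be disturbed

How it is judged:
By the outcome, as a careful person would: the job done as asked, in the order asked, and still so for the second after the job is handed in, with the robot touching nothing.
It also fails if it takes over 51 s, if anything falls off the work surface, if the arm or the gripper's body presses on something with over 40 N, if the wrist force passes 120 N, or if a joint passes its speed limit or range.

### The arm

A 6-joint arm with a two-finger parallel gripper is mounted at the origin on the work surface. World frame = base frame: x ahead of the robot, y to its left, z up, the work surface at z = 0. Lengths are in m, angles in rad, forces in N, time in s.
With the tool pointing down it reaches from about 0.375 to 0.9 m from the base axis. Payload 3.1 kg.
Tool frame: the origin (TCP) lies on the centre line of the jaws, within the pads' length; the fingertips stand 22 mm ahead of it and the grasp point (between the pads) lies 3 mm ahead of it; z points along the fingers, y is the line along which they close (so a half turn about z gives the same grasp; the last joint's range is limited). The gripper opens to 85 mm and grips with 20 to 120 N. Pads are 22 mm wide; open, the fingers measure 114 mm over their backs; the gripper's body (76 mm by 85 mm) begins 54 mm behind the grasp point. The pads swing forward as they close: fully open they stand 13 mm farther back than shut.
Start: joints at [-1.339, 0.527, 1.433, -0, 1.181, -0.178], TCP at [0.249, -0.573, 0.253] pointing down, gripper open.
Joint ranges: [-3.08, 3.08], [-0.75, 2.2], [0.22, 2.44], [-1.43, 4.57], [0, 2.65], [-2.85, 2.85]. Speed limits (rad/s): [2.79, 2.79, 3.14, 3.14, 3.14, 3.14].

### API

Orientations are given as a unit quaternion [x, y, z, w].
In Python, from station import manip, viewer, job, status gives the robot as it stands (manip), with the cameras (viewer), the job (job) and the readings (status).
- The arm moves only by the shell command python3 drive.py 'ROWS' [FORCE]. ROWS is a JSON list of rows, 1 to 20 of them, each an object with the fields dx, dy, dz (the shift in m), spin (a turn about the tool's z in rad), jaw (the opening from 0.0 (shut) to 1.0 (fully open)); a field left out counts as zero (the opening has to be given); each row is the pose to reach, as a shift and turn from the pose commanded when the command began, along the tool's axes at that moment; what a row does not reach only later rows make up. A row lasts 1/10 s, in which the tool goes at most 0.05 m and 0.15 rad, less where a joint would pass 70% of its speed; a pose out of reach is approached as far as the arm can. The fingers move at their own pace and stop on an object; FORCE is the grip in N (left out, the last holds). Time passes only in rows, so rows that do not move let the fingers close. It prints the time, the measured TCP pose, the force, the opening and the grip force at its end. Input that does not fit is refused with a message, and nothing moves.
- status.sense(): the state, without advancing time (a new reading comes with each control period).
- viewer.snapshot(name): name is "scene" or "top" or "wrist"; returns a dict with "pixels" (384x512x3 uint8, red, green, blue), "range_z" (384x512 float32, m along the optical axis (not along the pixel's ray), 0 where there is no reading), "fov_y" (degrees; the focal length in pixels is half the picture's height over the tangent of half this angle, whatever the lens; pixels are square), "cx", "cy" (the principal point, pixels), "R" (3x3) and "t" (3): a world point X has camera coordinates R X + t; the wrist camera has in their place "hand_eye" (4x4, takes a point from camera to tool coordinates, whose origin is the TCP and whose axes are the flange's). Camera axes: x right, y down, z forward; pixel columns grow to the right and rows downward; lengths in m; the calibration is good to about 2 mm. A picture is of the moment at which its call begins: read the wrist's pose just before it.
- job.sign_off(): hands the job in; it is judged then, once.
The state is a dict: "t": time; "q": joint angles; "qd": joint speeds; "tau": joint torques, N m; "tcp_pos": TCP position; "tool_rot": TCP orientation; "force": force on the tool from outside, world axes, zero at the start; "ft_torque": the same for the moment, N m; "finger_gap": opening from 0.0 (shut) to 1.0 (fully open); "gripper_force": force on a finger pad.
Only numpy, scipy, OpenCV 4.12 (cv2) and the standard library are available. Lean on these libraries where they do the work, as an engineer would, in place of code of your own. Each camera call takes 0.05 s, during which the arm holds its last target. There are 200 camera calls.

## Working session

There is one attempt and no reset: what is moved stays moved. The work goes in short steps, Python scripts to look and compute and a shell command to move; the robot and the scene stay as the last step left them, time stands still between calls to the robot, and variables do not carry over. Pictures are saved under pics/ and viewed, at most 10 in all, crops included, and the job is handed in when it is done.

```bash
ls; mkdir -p pics
cat > h.py <<'E'
import numpy as np,cv2
from station import manip, viewer, job, status
from scipy.spatial.transform import Rotation as Ro
def snap(n,save=None):
    s=status.sense(); d=viewer.snapshot(n)
    f=192/np.tan(np.radians(d["fov_y"])/2)
    if n=="wrist":
        T=np.eye(4);T[:3,:3]=Ro.from_quat(s["tool_rot"]).as_matrix();T[:3,3]=s["tcp_pos"]
        W=T@np.array(d["hand_eye"])
    else:
        W=np.eye(4);W[:3,:3]=np.array(d["R"]).T;W[:3,3]=-np.array(d["R"]).T@np.array(d["t"])
    d.update(f=f,W=W)
    if save: cv2.imwrite(f"pics/{save}.png",d["pixels"][:,:,::-1])
    return d
def ray(d,u,v):
    r=d["W"][:3,:3]@np.array([(u-d["cx"])/d["f"],(v-d["cy"])/d["f"],1]);return d["W"][:3,3],r
def plane(d,u,v,z):
    o,r=ray(d,u,v);return o+r*(z-o[2])/r[2]
def depth(d,u,v):
    o,r=ray(d,u,v);return o+r*d["range_z"][int(round(v)),int(round(u))]
def tri(*obs):
    A=np.zeros((3,3));b=np.zeros(3)
    for d,u,v in obs:
        o,r=ray(d,u,v);r=r/np.linalg.norm(r);P=np.eye(3)-np.outer(r,r);A+=P;b+=P@o
    return np.linalg.solve(A,b)
E
python3 - <<'E'
from h import *
a=snap("scene","s0");b=snap("top","t0");c=snap("wrist")
s=status.sense();print(s)
cv2.imwrite("pics/both.png",cv2.resize(np.hstack([a["pixels"],b["pixels"]])[:,:,::-1],None,fx=.78,fy=.78))
for n,d in(("s",a),("t",b),("w",c)):print(n,d["f"],d["cx"],d["cy"],d["W"].round(3).tolist())
E
```

```text
drive.py
pics
station.py
{'t': 0.15, 'q': array([-1.33946102e+00,  5.28309125e-01,  1.43360641e+00, -6.78765717e-06,
        1.18138891e+00, -1.78491675e-01]), 'qd': array([ 0.00119804, -0.00184162, -0.00494203, -0.0010639 ,  0.00032944,
        0.0014133 ]), 'tau': array([ 7.16989307e-04, -4.42744482e+01, -1.78275830e+01, -2.04194512e-04,
        5.58346030e-03, -4.85917823e-06]), 'tcp_pos': array([ 0.2489433 , -0.57272725,  0.25252416]), 'tool_rot': array([ 9.79077970e-01,  2.03483651e-01, -2.57492953e-05, -8.55516320e-04]), 'force': array([-0.16260946,  0.61256219,  0.30772481]), 'ft_torque': array([0.00125583, 0.03723362, 0.01098392]), 'gripper_force': 0.0, 'finger_gap': 0.9942443375139428}
s 367.6896694821953 253.2521953134632 188.78305473169416 [[-0.687, 0.601, -0.409, 0.912], [0.727, 0.577, -0.373, 0.324], [0.012, -0.553, -0.833, 0.789], [0.0, 0.0, 0.0, 1.0]]
t 434.3043673369202 255.59750628834112 191.22317498587358 [[0.021, -0.992, 0.125, 0.411], [-1.0, -0.022, -0.009, 0.034], [0.012, -0.124, -0.992, 1.421], [0.0, 0.0, 0.0, 1.0]]
w 320.43444723186445 256.0405345563359 191.1066917275798 [[0.4, -0.868, -0.295, 0.325], [-0.917, -0.38, -0.126, -0.54], [-0.003, 0.321, -0.947, 0.373], [0.0, 0.0, 0.0, 1.0]]
```

View pics/both.png

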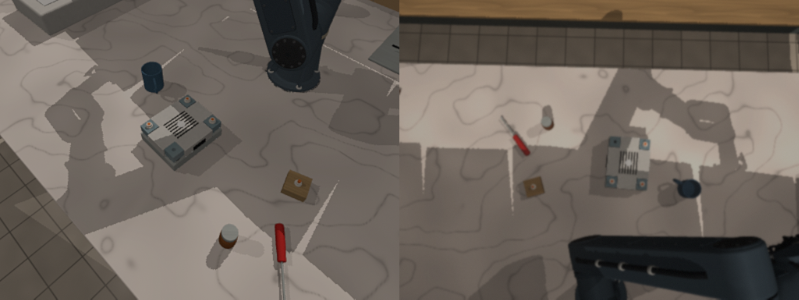

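The scene view shows the fan unit near (232,165) and the stand near (380,237). In the top view they are near (291,210) and (171,238). I'll zoom in on both.

Run:
```python
from h import *
a=cv2.imread("pics/s0.png");b=cv2.imread("pics/t0.png")
A=cv2.resize(a[105:225,165:300],None,fx=3,fy=3,interpolation=3)
B=cv2.resize(b[165:255,250:340],None,fx=4,fy=4,interpolation=3)
C=cv2.resize(b[215:260,150:195],None,fx=4,fy=4,interpolation=3)
D=cv2.resize(a[210:270,350:410],None,fx=3,fy=3,interpolation=3)
o=np.zeros((560,780,3),np.uint8)
for im,x,y in((A,0,0),(B,410,0),(C,0,370),(D,410,370)):o[y:y+im.shape[0],x:x+im.shape[1]]=im
cv2.imwrite("pics/z.png",np.clip(o*1.5,0,255))
t=snap("top");s=snap("scene")
for u,v in((171,238),(291,210),(176,160),(368,240)):print("t",plane(t,u,v,.05).round(3),depth(t,u,v).round(3))
for u,v in((380,237),(221,194)):print("s",depth(s,u,v).round(3))
```

```text
t [0.43  0.283 0.05 ] [0.43  0.284 0.046]
t [ 0.526 -0.092  0.05 ] [ 0.524 -0.09   0.069]
t [0.678 0.278 0.05 ] [0.688 0.287 0.002]
t [ 0.437 -0.336  0.05 ] [ 0.438 -0.348  0.004]
s [0.436 0.284 0.032]
s [ 0.623 -0.04   0.073][ WARN:0@0.368] global loadsave.cpp:1063 imwrite_ Unsupported depth image for selected encoder is fallbacked to CV_8U.
```

View pics/z.png

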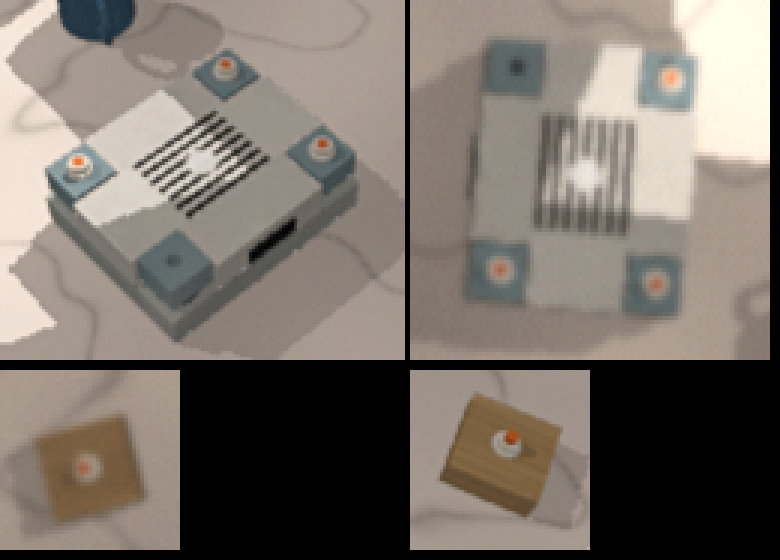

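```bash
cat >> h.py <<'E'
def tool(target):
    s=status.sense();R=Ro.from_quat(s["tool_rot"]).as_matrix();return (R.T@(np.array(target)-s["tcp_pos"])).round(4)
E
python3 - <<'E'
from h import *
t=snap("top");s=snap("scene")
m=tri((t,276.7,181.5),(s,222.3,191.7));r=tri((t,171.2,239.3),(s,382.5,235))
print("mount",m,"rivet",r)
print(snap("wrist")["W"][:3,3]-status.sense()["tcp_pos"])
# orient: want tool y along direction; print tool axes
print(Ro.from_quat(status.sense()["tool_rot"]).as_matrix().round(3))
print(tool([m[0]-.04,m[1]-.0,.25]),tool([r[0]-.04,r[1],.25]))
E
```

```text
mount [ 0.61400263 -0.04500395  0.0680645 ] rivet [0.42614118 0.28571552 0.0294616 ]
[0.07594732 0.03292097 0.12039538]
[[ 0.917  0.398 -0.   ]
 [ 0.398 -0.917  0.   ]
 [ 0.    -0.    -1.   ]]
[ 0.5085 -0.3549  0.0033] [ 0.4679 -0.7331  0.0035]
```

```bash
python3 drive.py '[{"dx": 0.545, "dy": -0.339, "jaw": 1}, {"dx": 0.545, "dy": -0.339, "jaw": 1}, {"dx": 0.545, "dy": -0.339, "jaw": 1}, {"dx": 0.545, "dy": -0.339, "jaw": 1}, {"dx": 0.545, "dy": -0.339, "jaw": 1}, {"dx": 0.545, "dy": -0.339, "jaw": 1}, {"dx": 0.545, "dy": -0.339, "jaw": 1}, {"dx": 0.545, "dy": -0.339, "jaw": 1}, {"dx": 0.545, "dy": -0.339, "jaw": 1}, {"dx": 0.545, "dy": -0.339, "jaw": 1}, {"dx": 0.545, "dy": -0.339, "jaw": 1}, {"dx": 0.545, "dy": -0.339, "jaw": 1}, {"dx": 0.545, "dy": -0.339, "jaw": 1}, {"dx": 0.545, "dy": -0.339, "jaw": 1}, {"dx": 0.545, "dy": -0.339, "jaw": 1}, {"dx": 0.545, "dy": -0.339, "jaw": 1}, {"dx": 0.545, "dy": -0.339, "jaw": 1}]'
python3 - <<'E'
from h import *
w=snap("wrist","w1");print(tool([.614,-.045,.25]))
E
```

```text
t: 2.1
tcp_pos: [0.6132, -0.0464, 0.2533]
tool_rot: [0.979, 0.203, -0.0, -0.0]
force: [0.5, 0.0, 0.2]
finger_gap: 0.995
gripper_force: 0.0
[ 0.0013 -0.0011  0.0034]
```

View pics/w1.png

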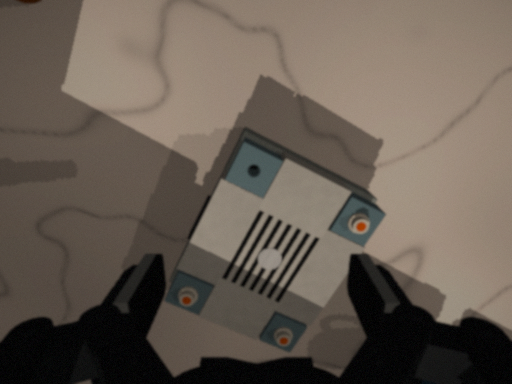

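The wrist view shows the bare hole at (253,170) in the top-left mount. I'll measure it from here and again from lower down.

```bash
cat >> h.py <<'E'
def hole(d,u,v,r=14):
    u,v=int(u),int(v);g=cv2.cvtColor(d["pixels"],cv2.COLOR_RGB2GRAY)[v-r:v+r+1,u-r:u+r+1].astype(float)
    bg=np.median(g);w=np.clip((bg+g.min())/2+.25*(bg-g.min())-g,0,None)
    n,l=cv2.connectedComponents((w>0).astype(np.uint8));j,i=np.unravel_index(g.argmin(),g.shape)
    w=w*(l==l[j,i]);yy,xx=np.mgrid[-r:r+1,-r:r+1]
    return u+(w*xx).sum()/w.sum(),v+(w*yy).sum()/w.sum(),(w>0).sum()
def orange(d,u,v,r=25):
    u,v=int(u),int(v);h=cv2.cvtColor(d["pixels"],cv2.COLOR_RGB2HSV)[v-r:v+r+1,u-r:u+r+1]
    m=((h[...,0]<18)&(h[...,1]>130)&(h[...,2]>90)).astype(np.uint8)
    n,l,st,c=cv2.connectedComponentsWithStats(m);k=1+st[1:,4].argmax();return u-r+c[k,0],v-r+c[k,1],st[k].tolist()
E
cat > m1.py <<'E'
from h import *
import pickle,sys
u,v=float(sys.argv[1]),float(sys.argv[2])
w=snap("wrist",sys.argv[3]);p=hole(w,u,v);print(p,plane(w,p[0],p[1],.073))
pickle.dump((w,p),open(sys.argv[3]+".pk","wb"))
E
python3 m1.py 253 170 w2
python3 drive.py '[{"dx": 0.01, "dz": 0.04, "jaw": 1}, {"dx": 0.01, "dz": 0.07, "jaw": 1}, {"dx": 0.01, "dz": 0.07, "jaw": 1}, {"dx": 0.01, "dz": 0.07, "jaw": 1}]'
python3 - <<'E'
from h import *
s=status.sense();T=np.eye(4);T[:3,:3]=Ro.from_quat(s["tool_rot"]).as_matrix();T[:3,3]=s["tcp_pos"]
d=snap("wrist","w3")
p=np.linalg.inv(d["W"])@np.array([.612,-.046,.073,1]);print(p[:2]/p[2]*d["f"]+[d["cx"],d["cy"]])
E
```

```text
(np.float64(253.4023246598864), np.float64(169.89380530973452), np.int64(133)) [ 0.61449266 -0.04297779  0.073     ]
t: 2.6
tcp_pos: [0.6228, -0.0419, 0.1834]
tool_rot: [0.979, 0.203, -0.0, -0.0]
force: [-0.1, 0.2, 1.1]
finger_gap: 1.0
gripper_force: 0.0
[255.56373704 210.72360684]
```

View pics/w3.png

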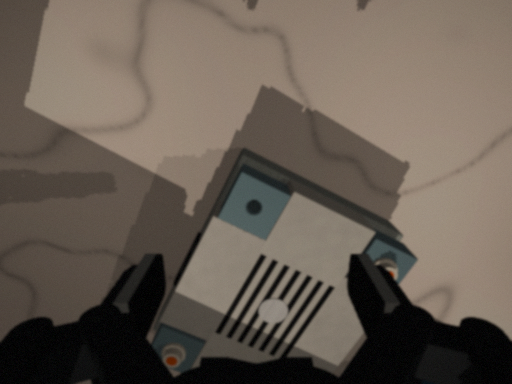

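The hole is at (254,207) from the lower position.

```bash
python3 m1.py 254 207 w4
python3 - <<'E'
from h import *
import pickle
a,b=[pickle.load(open(f"w{i}.pk","rb")) for i in(2,4)]
print(tri((a[0],*a[1][:2]),(b[0],*b[1][:2])))
for d,p in(a,b):print(depth(d,p[0]+14,p[1]-6),depth(d,p[0]-14,p[1]+5))
print(tool([.432,.287,.17]))
E
```

```text
(np.float64(252.73118026088324), np.float64(207.48530567342448), np.int64(212)) [ 0.61437761 -0.0432013   0.073     ]
[ 0.61490088 -0.04290416  0.07451413]
[ 0.62547095 -0.05291386  0.07358576] [ 0.60439917 -0.03246015  0.07286216]
[ 0.6233047  -0.05113059  0.073116  ] [ 0.60612101 -0.03483373  0.07291652]
[-0.0454 -0.3782  0.0143]
```

```bash
python3 drive.py '[{"dx": -0.045, "dy": -0.378, "dz": 0.04, "jaw": 1}, {"dx": -0.045, "dy": -0.378, "dz": 0.04, "jaw": 1}, {"dx": -0.045, "dy": -0.378, "dz": 0.04, "jaw": 1}, {"dx": -0.045, "dy": -0.378, "dz": 0.04, "jaw": 1}, {"dx": -0.045, "dy": -0.378, "dz": 0.04, "jaw": 1}, {"dx": -0.045, "dy": -0.378, "dz": 0.04, "jaw": 1}, {"dx": -0.045, "dy": -0.378, "dz": 0.04, "jaw": 1}, {"dx": -0.045, "dy": -0.378, "dz": 0.04, "jaw": 1}, {"dx": -0.045, "dy": -0.378, "dz": 0.04, "jaw": 1}, {"dx": -0.045, "dy": -0.378, "dz": 0.04, "jaw": 1}, {"dx": -0.045, "dy": -0.378, "dz": 0.04, "jaw": 1}, {"dx": -0.045, "dy": -0.378, "dz": 0.04, "jaw": 1}]'
python3 - <<'E'
from h import *
import pickle
d=snap("wrist","w5");pickle.dump(d,open("w5.pk","wb"))
print(status.sense()["tcp_pos"])
p=np.linalg.inv(d["W"])@np.array([.4265,.2855,.047,1]);print(p[:2]/p[2]*d["f"]+[d["cx"],d["cy"]])
E
```

```text
t: 3.9
tcp_pos: [0.4326, 0.2867, 0.144]
tool_rot: [0.979, 0.202, 0.001, -0.0]
force: [-0.2, -0.1, 0.5]
finger_gap: 0.997
gripper_force: 0.0
[0.43238161 0.28665323 0.14378307]
[254.34728855 211.02772267]
```

View pics/w5.png

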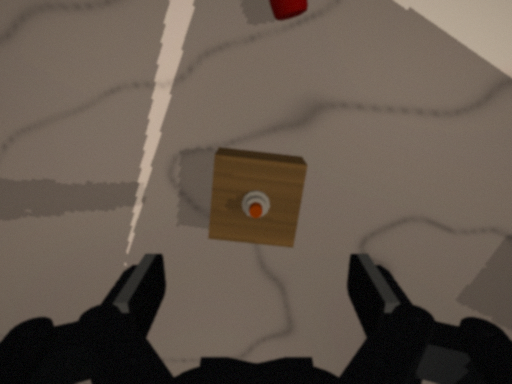

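The rivet's pin is at (256,210), inside its white flange. The stand spans about (210–305, 150–245). Next I'll measure the pin and flange from this view and from a second wrist position.

```bash
cat > m2.py <<'E'
from h import *
import pickle,sys
def meas(d,u,v,r=24):
    u,v=int(u),int(v);im=d["pixels"][v-r:v+r+1,u-r:u+r+1];h=cv2.cvtColor(im,cv2.COLOR_RGB2HSV)
    o=((h[...,0]<14)&(h[...,1]>150)&(h[...,2]>90)).astype(np.uint8)
    wh=((h[...,1]<75)&(h[...,2]>60)).astype(np.uint8)
    out=[]
    for m in(o,(wh|o)):
        n,l,st,c=cv2.connectedComponentsWithStats(m);k=l[r,r] or 1+st[1:,4].argmax();x,y,w,hh,a=st[k]
        out.append((u-r+x-.5,v-r+y-.5,w,hh,a,u-r+c[k,0],v-r+c[k,1]))
    return out
if __name__=="__main__":
    d=snap("wrist",sys.argv[3]);pickle.dump(d,open(sys.argv[3]+".pk","wb"))
    o,f=meas(d,float(sys.argv[1]),float(sys.argv[2]));print([np.round(o,1).tolist(),np.round(f,1).tolist()])
    R=Ro.from_quat(status.sense()["tool_rot"]).as_matrix();X=R[:,0]
    print("pin", plane(d,o[0]+o[2]/2,o[1]+o[3],.0475)+X*.005, "centroid",plane(d,o[5],o[6],.0475))
    a=plane(d,f[0]+f[2]/2,f[1],.031);print("flange",a-X*.011, plane(d,f[0],f[1]+f[2]/2,.032),plane(d,f[0]+f[2],f[1]+f[2]/2,.032))
E
python3 m2.py 256 208 w6
python3 drive.py '[{"dx": 0.04, "dy": 0.03, "jaw": 1}, {"dx": 0.04, "dy": 0.03, "jaw": 1}, {"dx": 0.04, "dy": 0.03, "jaw": 1}]'
python3 - <<'E'
from h import *
d=snap("wrist","w7")
p=np.linalg.inv(d["W"])@np.array([.4265,.2855,.04,1]);q=p[:2]/p[2]*d["f"]+[d["cx"],d["cy"]];print(q)
import subprocess;print(subprocess.run(["python3","m2.py",str(q[0]),str(q[1]),"w8"],capture_output=True,text=True).stdout)
import pickle;from m2 import meas
a=pickle.load(open("w6.pk","rb"));oa=meas(a,256,208)[0];ob=meas(pickle.load(open("w8.pk","rb")),*q)[0];b=pickle.load(open("w8.pk","rb"))
print("tri pin bottom edge",tri((a,oa[0]+oa[2]/2,oa[1]+oa[3]),(b,ob[0]+ob[2]/2,ob[1]+ob[3])))
print("depth stand",[depth(a,256+x,195).round(4) for x in(-25,25)],depth(a,*map(int,oa[5:7])))
E
```

```text
[[248.5, 204.5, 13.0, 13.0, 141.0, 255.5, 210.9], [248.5, 204.5, 13.0, 13.0, 141.0, 255.5, 210.9]]
pin [0.42657469 0.28502308 0.04750425] centroid [0.42689292 0.28478481 0.0475    ]
flange [0.41541774 0.28027849 0.03099065] [0.41885693 0.28729126 0.032     ] [0.42290113 0.27797031 0.032     ]
t: 4.3
tcp_pos: [0.4814, 0.275, 0.1433]
tool_rot: [0.979, 0.202, 0.0, -0.0]
force: [-1.0, 0.1, -0.6]
finger_gap: 1.004
gripper_force: 0.0
[216.39679494 254.92399285]
[[209.5, 252.5, 14.0, 12.0, 128.0, 217.1, 258.6], [209.5, 252.5, 14.0, 12.0, 128.0, 217.1, 258.6]]
pin [0.42607404 0.28517822 0.04749111] centroid [0.42652511 0.28464282 0.0475    ]
flange [0.41162249 0.28099825 0.03101955] [0.41392733 0.28839625 0.032     ] [0.41851936 0.27783403 0.032     ]

tri pin bottom edge [0.42288949 0.28343557 0.04976202]
depth stand [array([0.425 , 0.3047, 0.0299]), array([0.4404, 0.2691, 0.0299])] [0.42751472 0.28543013 0.04772754]
```

Run:
```python
from h import *
print(tool([.4265,.2849,.057]))
```

```text
[-0.0443 -0.0297  0.0861]
```

```bash
python3 drive.py '[{"dx": -0.044, "dy": -0.03, "dz": 0.02, "jaw": 1}, {"dx": -0.044, "dy": -0.03, "dz": 0.04, "jaw": 1}, {"dx": -0.044, "dy": -0.03, "dz": 0.055, "jaw": 1}, {"dx": -0.044, "dy": -0.03, "dz": 0.065, "jaw": 1}, {"dx": -0.044, "dy": -0.03, "dz": 0.07, "jaw": 1}, {"dx": -0.044, "dy": -0.03, "dz": 0.07, "jaw": 1}]'
python3 - <<'E'
from h import *
print(tool([.4265,.2849,.057]),status.sense()["force"])
E
```

```text
t: 5.0
tcp_pos: [0.4273, 0.286, 0.0729]
tool_rot: [0.979, 0.203, -0.0, 0.0]
force: [-0.5, -0.5, -0.2]
finger_gap: 1.003
gripper_force: 0.0
[-0.0012  0.0006  0.0159] [-0.5005245  -0.50887876 -0.16496536]
```

```bash
python3 drive.py '[{"dx": -0.001, "dy": 0.001, "dz": 0.006, "jaw": 1}, {"dx": -0.001, "dy": 0.001, "dz": 0.011, "jaw": 1}, {"dx": -0.001, "dy": 0.001, "dz": 0.016, "jaw": 1}, {"dx": -0.001, "dy": 0.001, "dz": 0.016, "jaw": 0.4}, {"dx": -0.001, "dy": 0.001, "dz": 0.016, "jaw": 0.4}, {"dx": -0.001, "dy": 0.001, "dz": 0.016, "jaw": 0.4}, {"dx": -0.001, "dy": 0.001, "dz": 0.016, "jaw": 0.1}, {"dx": -0.001, "dy": 0.001, "dz": 0.016, "jaw": 0.1}, {"dx": -0.001, "dy": 0.001, "dz": 0.016, "jaw": 0.1}, {"dx": -0.001, "dy": 0.001, "dz": 0.016, "jaw": 0.1}, {"dx": -0.001, "dy": 0.001, "dz": 0.016, "jaw": 0.1}]' 25
python3 - <<'E'
from h import *
print(status.sense()["force"],status.sense()["ft_torque"]);snap("wrist","w9")
E
```

```text
t: 6.1
tcp_pos: [0.4271, 0.2848, 0.0576]
tool_rot: [0.979, 0.203, 0.0, -0.0]
force: [0.3, -0.6, 3.5]
finger_gap: 0.155
gripper_force: 24.4
[ 0.34758355 -0.61233211  3.46713851] [-0.00847111  0.10276003 -0.01017826]
```

View pics/w9.png

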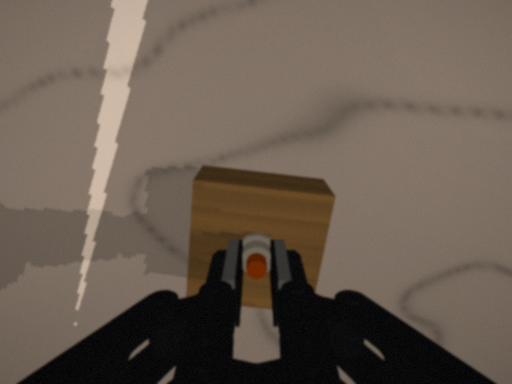

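The jaws hold the collar: the pads are at columns 243 and 272, with the pin at (257,266) between them. I'll lift and check the rivet in hand.

```bash
python3 drive.py '[{"jaw": 0.1}, {"dz": -0.01, "jaw": 0.1}, {"dz": -0.03, "jaw": 0.1}, {"dz": -0.06, "jaw": 0.1}, {"dz": -0.09, "jaw": 0.1}, {"dz": -0.09, "jaw": 0.1}, {"dz": -0.09, "jaw": 0.1}]' 40
python3 - <<'E'
from h import *
from m2 import meas
s=status.sense();print(s["force"],s["tcp_pos"])
d=snap("wrist","w10");o=meas(d,257,266)[0];print(np.round(o,1).tolist())
cv2.imwrite("pics/w10z.png",cv2.resize(d["pixels"][200:330,180:335,::-1],None,fx=4,fy=4,interpolation=3))
X=Ro.from_quat(s["tool_rot"]).as_matrix()[:,0]
R=Ro.from_quat(s["tool_rot"]).as_matrix()
for h in(.0175,.017,.018):
    z=s["tcp_pos"][2]-.0275+h;print(h,"edge",R.T@(plane(d,o[0]+o[2]/2,o[1]+o[3],z)+X*.005-s["tcp_pos"]),"cent",R.T@(plane(d,o[5],o[6],z)-s["tcp_pos"]))
E
```

```text
t: 6.85
tcp_pos: [0.4271, 0.2848, 0.1481]
tool_rot: [0.979, 0.203, 0.001, -0.0]
force: [-0.3, 0.3, -0.7]
finger_gap: 0.142
gripper_force: 39.0
[-0.31706432  0.31198559 -0.6854393 ] [0.42712152 0.28477453 0.14806919]
[245.5, 260.5, 21.0, 18.0, 272.0, 256.1, 269.2]
0.0175 edge [-9.13437074e-05  1.04801496e-05  9.99181521e-03] cent [-4.73645721e-05  3.26597369e-05  9.99993898e-03]
0.017 edge [-4.27848686e-04  1.03550895e-05  1.04912740e-02] cent [-3.64555487e-04  3.26196053e-05  1.04994289e-02]
0.018 edge [2.45161271e-04 1.06052097e-05 9.49235643e-03] cent [2.69826343e-04 3.26998684e-05 9.50044910e-03]
```

View pics/w10z.png

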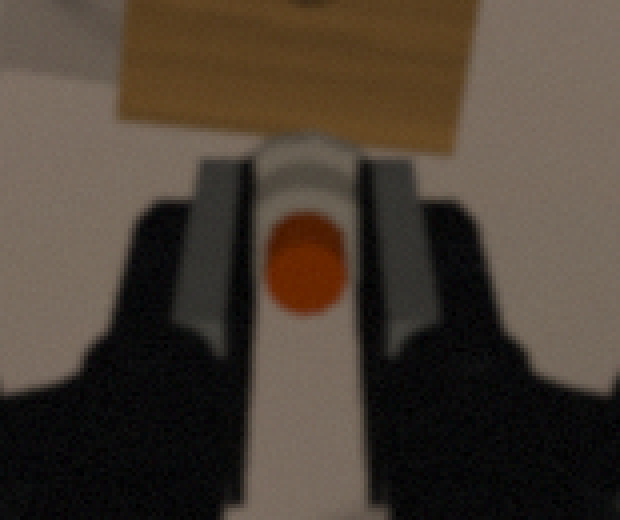

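The rivet hangs upright between the pads, its pin centred at about (0,0) in the tool frame. I'll carry it over the hole.

Run:
```python
from h import *
print(tool([.6144,-.0432,.148]))
```

```text
[ 0.0418  0.3755 -0.0009]
```

```bash
python3 drive.py '[{"dx": 0.042, "dy": 0.375, "jaw": 0.1}, {"dx": 0.042, "dy": 0.375, "jaw": 0.1}, {"dx": 0.042, "dy": 0.375, "jaw": 0.1}, {"dx": 0.042, "dy": 0.375, "jaw": 0.1}, {"dx": 0.042, "dy": 0.375, "jaw": 0.1}, {"dx": 0.042, "dy": 0.375, "jaw": 0.1}, {"dx": 0.042, "dy": 0.375, "jaw": 0.1}, {"dx": 0.042, "dy": 0.375, "jaw": 0.1}, {"dx": 0.042, "dy": 0.375, "jaw": 0.1}, {"dx": 0.042, "dy": 0.375, "jaw": 0.1}, {"dx": 0.042, "dy": 0.375, "jaw": 0.1}, {"dx": 0.042, "dy": 0.375, "jaw": 0.1}, {"dx": 0.042, "dy": 0.375, "jaw": 0.1}]'
python3 - <<'E'
from h import *
s=status.sense();print(tool([.6144,-.0432,.1006]),s["force"],s["ft_torque"])
E
```

```text
t: 8.2
tcp_pos: [0.6143, -0.0411, 0.1472]
tool_rot: [0.979, 0.204, -0.0, -0.0]
force: [0.5, 0.4, -0.7]
finger_gap: 0.145
gripper_force: 39.1
[-0.0007  0.002   0.0466] [ 0.49395018  0.36132702 -0.6863346 ] [-0.02404333 -0.01822661  0.0220342 ]
```

```bash
python3 drive.py '[{"dz": 0.01, "jaw": 0.1}, {"dz": 0.02, "jaw": 0.1}, {"dz": 0.027, "jaw": 0.1}, {"dz": 0.027, "jaw": 0.1}, {"dz": 0.027, "jaw": 0.1}]'
python3 - <<'E'
from h import *
s=status.sense();print(tool([.6144,-.0432,.1006]),s["force"],s["ft_torque"]);d=snap("wrist","w11")
cv2.imwrite("pics/w11z.png",cv2.resize(d["pixels"][170:330,160:355,::-1],None,fx=4,fy=3.7,interpolation=3))
E
```

```text
t: 8.7
tcp_pos: [0.6147, -0.0425, 0.1198]
tool_rot: [0.979, 0.203, -0.0, -0.0]
force: [-0.9, -0.5, -0.2]
finger_gap: 0.143
gripper_force: 39.1
[-0.0005  0.0005  0.0192] [-0.873913   -0.51149004 -0.20238649] [ 0.00368025 -0.01131234  0.07365877]
```

View pics/w11z.png

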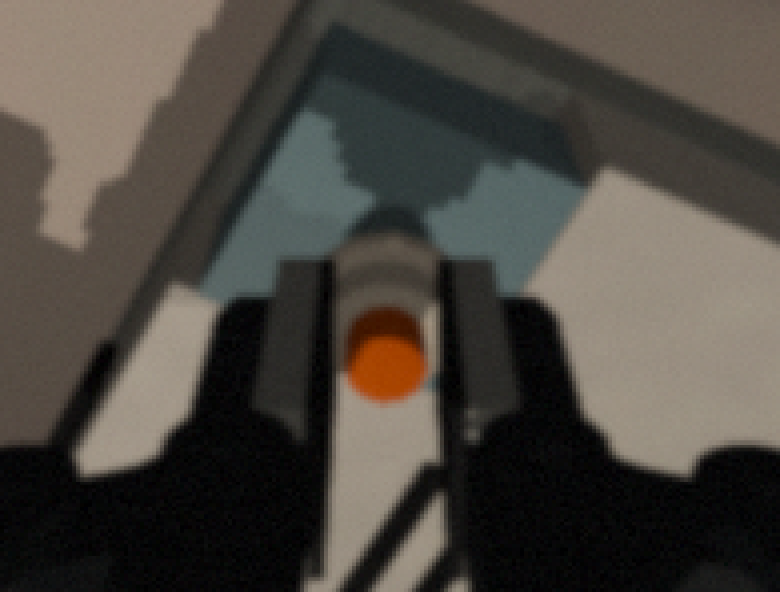

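The dark hole shows straight behind the rivet at (390,220) in the crop, in line with it. I'll lower it gently.

```bash
python3 drive.py '[{"dx": -0.0004, "dy": 0.0005, "dz": 0.003, "jaw": 0.1}, {"dx": -0.0004, "dy": 0.0005, "dz": 0.006, "jaw": 0.1}, {"dx": -0.0004, "dy": 0.0005, "dz": 0.009, "jaw": 0.1}, {"dx": -0.0004, "dy": 0.0005, "dz": 0.009, "jaw": 0.1}]'
python3 - <<'E'
from h import *
s=status.sense();print(tool([.6144,-.0432,.1006]),s["force"],s["ft_torque"])
E
python3 drive.py '[{"dz": 0.002, "jaw": 0.1}, {"dz": 0.004, "jaw": 0.1}, {"dz": 0.006, "jaw": 0.1}, {"dz": 0.006, "jaw": 0.1}]'
python3 - <<'E'
from h import *
s=status.sense();print(tool([.6144,-.0432,.1006]),s["force"],s["ft_torque"])
E
```

```text
t: 9.15
tcp_pos: [0.6144, -0.0431, 0.1108]
tool_rot: [0.979, 0.203, -0.0, -0.0]
force: [-0.0, -0.2, 1.0]
finger_gap: 0.148
gripper_force: 39.1
[-0.      0.0001  0.0102] [-0.03727562 -0.20375982  0.95324088] [-0.01644812 -0.08555411 -0.01858597]
t: 9.55
tcp_pos: [0.6145, -0.0431, 0.1049]
tool_rot: [0.979, 0.203, -0.0, -0.0]
force: [-0.7, 1.2, 1.1]
finger_gap: 0.146
gripper_force: 39.1
[-0.0001  0.0001  0.0043] [-0.7122868   1.20859316  1.06108886] [-0.00123705  0.00688026 -0.03393366]
```

```bash
python3 drive.py '[{"dz": 0.001, "jaw": 0.1}, {"dz": 0.002, "jaw": 0.1}, {"dz": 0.003, "jaw": 0.1}, {"dz": 0.0035, "jaw": 0.1}, {"dz": 0.0035, "jaw": 0.1}]'; python3 drive.py '[{"dz": 0.0005, "jaw": 0.1}, {"dz": 0.001, "jaw": 0.1}, {"dz": 0.001, "jaw": 0.1}]'; python3 drive.py '[{"dz": 0.0005, "jaw": 0.1}, {"dz": 0.001, "jaw": 0.1}, {"dz": 0.001, "jaw": 0.1}]'
```

```text
t: 10.05
tcp_pos: [0.6147, -0.0431, 0.1017]
tool_rot: [0.979, 0.203, -0.0, -0.0]
force: [-0.6, 0.8, -0.7]
finger_gap: 0.148
gripper_force: 39.1
t: 10.35
tcp_pos: [0.6147, -0.0431, 0.1008]
tool_rot: [0.979, 0.203, -0.0, -0.0]
force: [0.0, -0.4, -0.2]
finger_gap: 0.147
gripper_force: 39.1
t: 10.65
tcp_pos: [0.6148, -0.0432, 0.1]
tool_rot: [0.979, 0.203, 0.0, 0.0]
force: [-1.1, 0.3, 1.4]
finger_gap: 0.142
gripper_force: 39.3
```

```bash
python3 drive.py '[{"dz": 0.0005, "jaw": 0.1}, {"dz": 0.001, "jaw": 0.1}, {"dz": 0.001, "jaw": 0.1}]';python3 drive.py '[{"dz": 0.0005, "jaw": 0.1}, {"dz": 0.001, "jaw": 0.1}, {"dz": 0.001, "jaw": 0.1}]'
```

```text
t: 10.95
tcp_pos: [0.6148, -0.0431, 0.0991]
tool_rot: [0.979, 0.203, 0.0, 0.0]
force: [-1.2, -0.2, 2.9]
finger_gap: 0.146
gripper_force: 39.5
t: 11.25
tcp_pos: [0.6148, -0.0431, 0.0982]
tool_rot: [0.979, 0.204, 0.0, 0.0]
force: [-1.6, 0.3, 4.6]
finger_gap: 0.148
gripper_force: 39.8
```

```bash
python3 drive.py '[{"dz": -0.001, "jaw": 0.1}, {"dz": -0.002, "jaw": 0.1}, {"dz": -0.002, "jaw": 0.1}, {"dz": -0.002, "jaw": 0.25}, {"dz": -0.002, "jaw": 0.25}, {"dz": -0.002, "jaw": 0.5}, {"dz": -0.002, "jaw": 0.5}, {"dz": -0.002, "jaw": 0.5}, {"dz": -0.02, "jaw": 0.5}, {"dz": -0.04, "jaw": 0.5}, {"dz": -0.065, "jaw": 0.6}, {"dz": -0.065, "jaw": 0.6}, {"dz": -0.065, "jaw": 0.6}]' 20
python3 - <<'E'
from h import *
s=status.sense();print(s["force"],tool([.6144,-.0432,.12]))
d=snap("wrist","w12");cv2.imwrite("pics/w12z.png",cv2.resize(d["pixels"][150:350,130:380,::-1],None,fx=3,fy=3,interpolation=3))
p=np.linalg.inv(d["W"])@np.array([.6144,-.0432,.09,1]);q=p[:2]/p[2]*d["f"]+[d["cx"],d["cy"]];print(q)
from m2 import meas
o=meas(d,*q)[0];print(np.round(o,1),plane(d,o[5],o[6],.0905),depth(d,o[5],o[6]+2))
t=snap("top");c=snap("scene")
obs=[]
for k in(t,c):
    p=np.linalg.inv(k["W"])@np.array([.6144,-.0432,.09,1]);q=p[:2]/p[2]*k["f"]+[k["cx"],k["cy"]];oo=orange(k,*q,r=8);obs.append((k,*oo[:2]));print(oo)
print(tri(*obs),tri(obs[0],obs[1],(d,o[5],o[6])))
E
```

```text
t: 12.55
tcp_pos: [0.6149, -0.0432, 0.1632]
tool_rot: [0.979, 0.203, 0.0, 0.0]
force: [-0.4, 0.7, -0.6]
finger_gap: 0.599
gripper_force: 0.0
[-0.40908974  0.67770299 -0.59947678] [-0.0005 -0.0002  0.0432]
[255.78654927 216.70176982]
[248.5 209.5  14.   14.  162.  255.6 216.4] [ 0.6147184  -0.04293675  0.0905    ] [ 0.61338688 -0.04351664  0.09042824]Traceback (most recent call last):
  File "<stdin>", line 10, in <module>
  File "h.py", line 37, in orange
    n,l,st,c=cv2.connectedComponentsWithStats(m);k=1+st[1:,4].argmax();return u-r+c[k,0],v-r+c[k,1],st[k].tolist()
                                                     ~~~~~~~~~~~~~~~^^
ValueError: attempt to get argmax of an empty sequence
```

View pics/w12z.png

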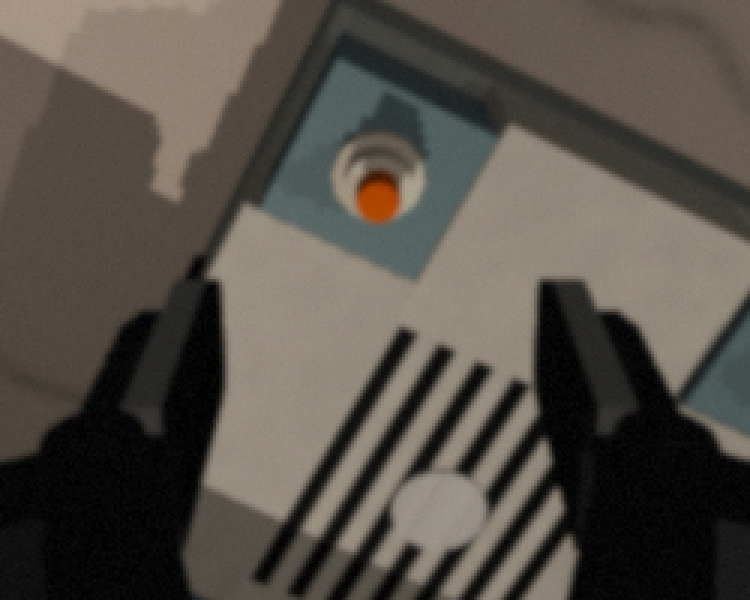

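The rivet is seated flat in the mount, with the pin up at (378,200) in the crop (pin top 90.4 mm by depth). Next I'll shut the fingers and press the pin.

```bash
python3 drive.py '[{"jaw": 0}, {"jaw": 0}, {"jaw": 0}, {"jaw": 0}, {"dz": 0.02, "jaw": 0}, {"dz": 0.035, "jaw": 0}, {"dz": 0.046, "jaw": 0}, {"dz": 0.046, "jaw": 0}]' 40; python3 drive.py '[{"dz": 0.001, "jaw": 0}, {"dz": 0.002, "jaw": 0}, {"dz": 0.003, "jaw": 0}, {"dz": 0.004, "jaw": 0}, {"dz": 0.005, "jaw": 0}, {"dz": 0.005, "jaw": 0}]'
```

```text
t: 13.5
tcp_pos: [0.6136, -0.0429, 0.1151]
tool_rot: [0.979, 0.203, -0.002, -0.001]
force: [0.0, 1.0, 0.5]
finger_gap: -0.0
gripper_force: 0.0
t: 14.1
tcp_pos: [0.615, -0.0432, 0.1121]
tool_rot: [0.979, 0.203, 0.0, 0.0]
force: [0.7, 0.3, 1.5]
finger_gap: -0.002
gripper_force: 0.9
```

```bash
python3 drive.py '[{"dz": 0.001, "jaw": 0}, {"dz": 0.002, "jaw": 0}, {"dz": 0.002, "jaw": 0}]'; python3 drive.py '[{"dz": 0.001, "jaw": 0}, {"dz": 0.002, "jaw": 0}, {"dz": 0.002, "jaw": 0}]'
```

```text
t: 14.4
tcp_pos: [0.615, -0.0432, 0.1105]
tool_rot: [0.979, 0.203, 0.0, 0.0]
force: [-0.5, 0.5, 5.5]
finger_gap: -0.0
gripper_force: 2.9
t: 14.7
tcp_pos: [0.6151, -0.0432, 0.109]
tool_rot: [0.979, 0.204, 0.001, 0.0]
force: [-1.2, -0.1, 8.4]
finger_gap: -0.001
gripper_force: 4.3
```

```bash
for i in 1; do :; done; python3 drive.py '[{"dz": 0.0007, "jaw": 0}, {"dz": 0.0014, "jaw": 0}, {"dz": 0.002, "jaw": 0}, {"dz": 0.002, "jaw": 0}]'; python3 drive.py '[{"dz": 0.0007, "jaw": 0}, {"dz": 0.0014, "jaw": 0}, {"dz": 0.002, "jaw": 0}, {"dz": 0.002, "jaw": 0}]'; python3 drive.py '[{"dz": 0.0007, "jaw": 0}, {"dz": 0.0014, "jaw": 0}, {"dz": 0.002, "jaw": 0}, {"dz": 0.002, "jaw": 0}]'
```

```text
t: 15.1
tcp_pos: [0.6151, -0.0432, 0.1071]
tool_rot: [0.979, 0.204, 0.001, 0.0]
force: [-1.8, 0.3, 8.8]
finger_gap: -0.003
gripper_force: 4.4
t: 15.5
tcp_pos: [0.6151, -0.0432, 0.1051]
tool_rot: [0.979, 0.204, 0.001, 0.0]
force: [-1.3, -0.2, 9.1]
finger_gap: 0.002
gripper_force: 4.4
t: 15.9
tcp_pos: [0.6151, -0.0432, 0.1031]
tool_rot: [0.979, 0.203, 0.001, 0.0]
force: [-1.1, 0.3, 8.8]
finger_gap: -0.003
gripper_force: 4.4
```

```bash
python3 drive.py '[{"dz": 0.0005, "jaw": 0}, {"dz": 0.001, "jaw": 0}, {"dz": 0.0015, "jaw": 0}, {"dz": 0.0015, "jaw": 0}]'; python3 drive.py '[{"dz": 0.0005, "jaw": 0}, {"dz": 0.001, "jaw": 0}, {"dz": 0.001, "jaw": 0}]';python3 drive.py '[{"dz": 0.0005, "jaw": 0}, {"dz": 0.001, "jaw": 0}, {"dz": 0.001, "jaw": 0}]'
```

```text
t: 16.3
tcp_pos: [0.6151, -0.0432, 0.1016]
tool_rot: [0.979, 0.204, 0.001, 0.0]
force: [-2.1, -0.2, 7.9]
finger_gap: 0.003
gripper_force: 4.5
t: 16.6
tcp_pos: [0.6151, -0.0432, 0.1009]
tool_rot: [0.979, 0.204, 0.001, 0.0]
force: [-2.5, -0.3, 11.3]
finger_gap: -0.002
gripper_force: 5.4
t: 16.9
tcp_pos: [0.6152, -0.0432, 0.1002]
tool_rot: [0.979, 0.204, 0.001, 0.0]
force: [-2.6, 1.2, 12.9]
finger_gap: 0.0
gripper_force: 6.2
```

The force has risen above the roughly 9 N sliding level, so the pin should be at its stop. I'll ease off, back up and look.

```bash
python3 drive.py '[{"dz": -0.002, "jaw": 0}, {"dz": -0.004, "jaw": 0}, {"dz": -0.007, "jaw": 0}, {"dz": -0.01, "jaw": 0}, {"dz": -0.015, "jaw": 0}, {"dz": -0.04, "jaw": 0.6}, {"dz": -0.065, "jaw": 0.6}, {"dz": -0.065, "jaw": 0.6}, {"dz": -0.065, "jaw": 0.6}, {"dz": -0.065, "jaw": 0.6}, {"dz": -0.065, "jaw": 0.6}]'
python3 - <<'E'
from h import *
from m2 import meas
s=status.sense();print(s["force"])
d=snap("wrist","w13");cv2.imwrite("pics/w13z.png",cv2.resize(d["pixels"][150:350,130:380,::-1],None,fx=3,fy=3,interpolation=3))
p=np.linalg.inv(d["W"])@np.array([.6147,-.043,.083,1]);q=p[:2]/p[2]*d["f"]+[d["cx"],d["cy"]];print(q)
o=meas(d,*q)[0];print(np.round(o,1),plane(d,o[5],o[6],.083))
u,v=int(round(o[5])),int(round(o[6]));print("pin z",[round(depth(d,u+i,v+j)[2],4) for i,j in((0,0),(2,0),(-2,0),(0,2),(0,-2))],"collar",[round(depth(d,u+i,v+j)[2],4) for i,j in((9,0),(-9,0),(0,9))],"mount",[round(depth(d,u+i,v+j)[2],4) for i,j in((20,-5),(-20,8))])
E
```

```text
t: 18.0
tcp_pos: [0.6138, -0.043, 0.162]
tool_rot: [0.979, 0.203, -0.001, -0.001]
force: [0.5, 0.4, 0.3]
finger_gap: 0.597
gripper_force: 0.0
[0.45830529 0.41105274 0.3204961 ]
[256.88435892 211.26414916]
[250.5 205.5  13.   12.  129.  257.  211.6] [ 0.61451735 -0.04319869  0.083     ]
pin z [np.float64(0.0833), np.float64(0.0828), np.float64(0.0824), np.float64(0.0837), np.float64(0.0833)] collar [np.float64(0.0823), np.float64(0.0827), np.float64(0.083)] mount [np.float64(0.0727), np.float64(0.0736)]
```

View pics/w13z.png

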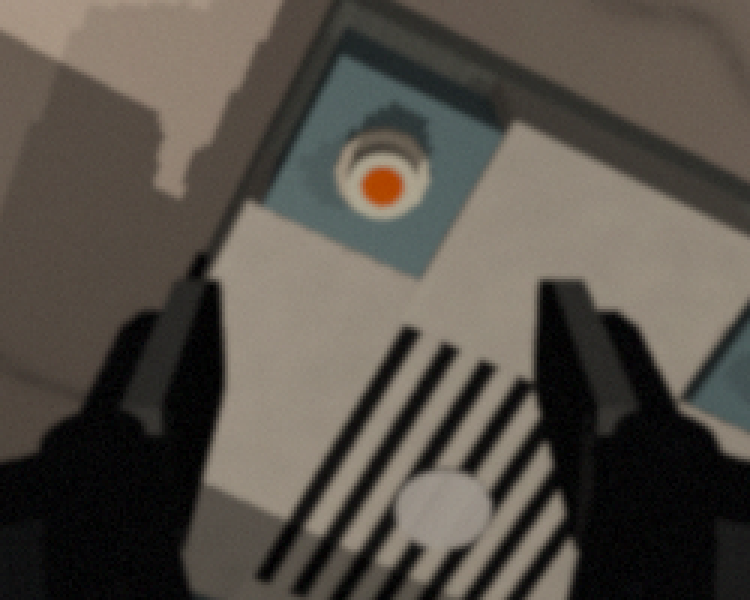

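The pin is flush with the collar at (382,187) in the crop, at 83 mm. The flange is seated, the mount has sprung back to 73 mm, and the gripper is clear.

```bash
python3 -c "
from station import manip, viewer, job, status
print(job.sign_off())"
```

```text
the job is handed in; nothing more can be done
None
```

The spare rivet is fully seated in the empty corner and its pin is pushed flush (measured at 83 mm), with a peak press reading of about 13 N; the gripper is clear and the job was handed in at about 18 s.

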